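Find the tired leaf spring and mark it

TASK

One of the three clamped leaf springs on the test fixture has gone soft. Beginning with the spring beside the yellow bar and working across, press each free tip gently with the closed fingers right down onto its stop, never with more than about 20 N, and feel how stiff it is. Then set the red plug upright and fully home in the hole in front of the softest spring, let go of it, and leave the green plug and everything else on the bench alone.

Things in the scene. Friction and masses are not known exactly. Their poses are not given: they have to be found in the camera images.
- fixture: spring test fixture fixed to the bench: aluminium base 210 x 260 x 20 mm with three look-alike steel leaf springs side by side, 65 mm apart, a yellow bar (50 mm high) along one edge and a steel strip with three holes (top 35 mm above the bench) in front of the free tips. Origin on the bench under its middle; own x points from the tips towards the clamps, own y from spring 3 to spring 1 (yellow bar)
- clamp_row (a point): middle of the row of three blue-topped clamps, at the leaves' height. Each clamp grips the far end of one level leaf and stands about 20 mm above it; the leaf (20 mm wide, 4 mm thick) juts 112 mm out of the clamp towards the strip, and its press pad lies 100 mm from the clamp
- tip1 (a point): top of the brass press pad (19 mm across) on the free tip of spring 1, next to the yellow bar, at rest, by the drawing 62 mm above the bench. Hand-shimmed: the real pad may be up to 4 mm higher or lower; sideways true. The tip goes 12 mm down to a firm rubber-capped stop, force growing evenly with travel; on the stop it rises steeply, 10 N or more per mm. Over 22 N damages a leaf
- tip2 (a point): the same point of spring 2, the middle one (own height error of up to 4 mm, same travel). Two of the three springs are sound: 7 to 10 N on the pad takes them to the stop. One, in any place, is tired and needs only about half of that
- tip3 (a point): the same point of spring 3, farthest from the yellow bar (own height error of up to 4 mm, same travel)
- hole1 (a point): centre of the mouth of the hole in front of spring 1, next to the yellow bar: 22 mm wide, 28 mm deep, chamfered, in the strip's top (35 mm above the bench), 77 mm in front of the pad
- hole2 (a point): centre of the mouth of the hole in front of spring 2, the middle one: 22 mm wide, 28 mm deep, chamfered, in the strip's top (35 mm above the bench), 77 mm in front of the pad
- hole3 (a point): centre of the mouth of the hole in front of spring 3, farthest from the yellow bar: 22 mm wide, 28 mm deep, chamfered, in the strip's top (35 mm above the bench), 77 mm in front of the pad
- red_head (a point): middle of the head of the red plug (reject marker): loose, 50 mm tall, 45 g; shank 16 mm across and 22 mm long below, round head 30 mm across and 28 mm high above. The point is on the axis, 14 mm above the head's underside, which rests on the holder's top at first (wooden holder 60 x 150 x 35 mm, two 22 mm holes 80 mm apart) and on the strip's top when home
- green_head (a point): middle of the head of the green plug (not needed): loose, 50 mm tall, 45 g; shank 16 mm across and 22 mm long below, round head 30 mm across and 28 mm high above. The point is on the axis, 14 mm above the head's underside, which rests on the holder's top at first (wooden holder 60 x 150 x 35 mm, two 22 mm holes 80 mm apart) and on the strip's top when home
- spray: white bottle with a blue cap, 76 mm across, 200 mm tall; bystander, origin at its underside
- screwdriver: screwdriver lying on the bench; bystander, origin at its underside
- hammer: hammer lying on the bench; bystander, origin at its underside
- rivets: small jar with a yellow cap, 60 mm across, 70 mm tall; bystander, origin at its underside
- muffs: red ear defenders with a black headband, about 180 x 170 x 40 mm, lying flat; bystander, origin at its underside
- skin_plate: drilled aluminium sheet, 160 x 110 x 6 mm, lying flat; bystander, origin at its underside
Mind the look-alikes: they are no part of the job. What is shaped like the part that bears red_head but purple is not meant.

How it is judged:
By the outcome, as a careful person would: the job done as asked, in the order asked, and still so for the second after the job is handed in, with the robot touching nothing.
It also fails if it takes over 67 s, if anything falls off the work surface, if the arm or the gripper's body presses on something with over 40 N, if the wrist force passes 120 N, or if a joint passes its speed limit or range.

ROBOT

A 6-joint arm with a two-finger parallel gripper is mounted at the origin on the work surface. World frame = base frame: x ahead of the robot, y to its left, z up, the work surface at z = 0. Lengths are in m, angles in degrees, forces in N, time in s.
With the tool pointing down it reaches from about 0.3 to 0.75 m from the base axis. Payload 8.5 kg.
Tool frame: the origin (TCP) lies at the very end of the fingers, on their centre line; the grasp point (between the pads) lies 19 mm behind it (env.pinch_z is the distance from the TCP to the grasp point, in m); z points along the fingers, y is the line along which they close (so a half turn about z gives the same grasp; the last joint's range is limited). The gripper opens to 85 mm and grips with 20 to 120 N. Pads are 22 mm wide; open, the fingers measure 114 mm over their backs; the gripper's body (76 mm by 85 mm) begins 54 mm behind the grasp point. The pads swing forward as they close: fully open they stand 13 mm farther back than shut.
Start: joints at [53.669, 21.807, 74.336, -0, 83.858, -12.336], TCP at [0.224, 0.502, 0.231] pointing down, gripper open.
Joint ranges: [-178.18, 178.18], [-50.72, 133.34], [12.68, 142.11], [-81.47, 261.47], [9.98, 163.14], [-165.26, 165.26]. Speed limits (degrees/s): [136.94, 136.94, 180, 180, 180, 180].

INTERFACE

Orientations are given as a 3x3 rotation matrix whose columns are the frame's x, y, z axes.
In Python, from rig import env, viewer gives the robot as it stands.
- The arm moves only by the tool drive_tool, never from a script. Its argument "series" is a list of rows, each a list of 3 entries, a list of its own where there are three numbers: the shift along the tool's x, y, z in m, then the turn about the tool's z in degrees, then the finger opening in m, from 0 to 0.0854. A call has 1 to 20 rows; each row is the pose to reach, as a shift and turn from the pose commanded when the call began, along the tool's axes at that moment; what a row does not reach only later rows make up. A row lasts 1/10 s, in which the tool goes at most 50 mm and 8.59 degrees, less where a joint would pass 70% of its speed; a pose out of reach is approached as far as the arm can. A call with a gripper value outside its range is refused whole. The fingers move at their own pace and stop on an object; "newtons" is the grip in N (left out, the last holds). Time passes only in rows, so rows that repeat a pose let the fingers close. It gives the time, the measured TCP pose, the force, the opening and the grip force at its end, in the units of the state.
- env.observe(): the state, without advancing time (a new reading comes with each control period).
- viewer.get_image(name): name is "scene" or "top" or "wrist"; returns a dict with "img" (384x512x3 uint8, red, green, blue), "depth" (384x512 float32, m along the optical axis (not along the pixel's ray), 0 where there is no reading), "camera_matrix" (3x3 intrinsics, pixels), "rvec" (rotation vector, rad) and "tvec" (3), from world to camera coordinates, as OpenCV has them. Camera axes: x right, y down, z forward; pixel columns grow to the right and rows downward; lengths in m; the calibration is good to about 2 mm. A picture is of the moment at which its call begins.
- env.close_job(): hands the job in; it is judged then, once.
The state is a dict: "time_s": time; "q": joint angles; "qvel": joint speeds; "joint_efforts": joint torques, N m; "position": TCP position; "tool_rot": TCP orientation; "ft_force": force on the tool from outside, world axes, zero at the start; "wrist_torque": the same for the moment, N m; "grip_width": finger opening in m; "gripper_force": force on a finger pad.
Only numpy, scipy, OpenCV 4.12 (cv2) and the standard library are available. Lean on these libraries where they do the work, as an engineer would, in place of code of your own. Each camera call takes 0.05 s, during which the arm holds its last target. There are 200 camera calls.

## Working session

There is one attempt and no reset: what is moved stays moved. The work goes in short steps, Python scripts to look and compute and a tool call to move; the robot and the scene stay as the last step left them, time stands still between calls to the robot, and variables do not carry over. Pictures are saved under pics/ and viewed, at most 10 in all, crops included, and the job is handed in when it is done.

Besides the shell and the picture viewer there is one more tool, called after "Request:" as name(argument=value, ...) on one line, values as JSON. drive_tool: Moves the arm, as the interface text tells. Its arguments: {"type":"object","properties":{"series":{"type":"array"},"newtons":{"type":"number"}},"required":["series"]}

```bash
ls; mkdir -p pics
cat > h.py <<'E'
import numpy as np, cv2
from rig import env, viewer
def grab(n):
    d=viewer.get_image(n); d['R']=cv2.Rodrigues(np.array(d['rvec'],float))[0]; d['t']=np.array(d['tvec'],float).ravel(); return d
def ray(d,u,v):
    K=d['camera_matrix']; r=d['R'].T@np.array([(u-K[0,2])/K[0,0],(v-K[1,2])/K[1,1],1.]); return -d['R'].T@d['t'], r
def onz(d,u,v,z):
    c,r=ray(d,u,v); return c+r*(z-c[2])/r[2]
def dep(d,u,v):
    c,r=ray(d,u,v); return c+r*float(d['depth'][int(round(v)),int(round(u))])
def cross(rays):
    A=np.zeros((3,3));b=np.zeros(3)
    for c,r in rays:
        r=r/np.linalg.norm(r);P=np.eye(3)-np.outer(r,r);A+=P;b+=P@c
    return np.linalg.solve(A,b)
def save(d,f,crop=None,s=1.5):
    im=cv2.cvtColor(d['img'],cv2.COLOR_RGB2BGR)
    if crop: x0,y0,x1,y1=crop; im=im[y0:y1,x0:x1]
    cv2.imwrite('pics/'+f,cv2.resize(im,None,fx=s,fy=s,interpolation=cv2.INTER_CUBIC))
E
python3 - <<'E'
from h import *
for n in('top','scene'):
    d=grab(n); save(d,n+'1.png'); print(n,-d['R'].T@d['t'],d['R'][2]); np.save(n+'.npy',d,allow_pickle=True)
print(env.observe()); print(env.pinch_z)
E
```

```text
pics
top [ 0.12407647 -0.07034019  1.71587978] [ 0.20612385  0.00531994 -0.97851145]
scene [1.07125216 0.40889511 0.96583089] [-0.50458347 -0.38178792 -0.77436007]
{'time_s': 0.1, 'q': array([ 5.36686995e+01,  2.18379422e+01,  7.43781241e+01,  2.80571235e-03,
        8.38588930e+01, -1.23369904e+01]), 'qvel': array([-0.07780306, -0.03904246, -0.05042085, -0.01855604, -0.00485435,
        0.03478568]), 'joint_efforts': array([ 3.67414046e-03, -4.49220085e+01, -2.31658798e+01, -1.67930802e-04,
        3.64644417e-03,  4.74614865e-05]), 'position': array([0.22350241, 0.50226255, 0.23077937]), 'tool_rot': array([[-9.13583569e-01,  4.06650218e-01, -8.14320818e-04],
       [ 4.06650902e-01,  9.13583052e-01, -1.02511496e-03],
       [ 3.27086476e-04, -1.26767248e-03, -9.99999143e-01]]), 'ft_force': array([ 0.28284677,  0.80826441, -0.5629609 ]), 'wrist_torque': array([ 0.01328915, -0.03434917,  0.03374514]), 'gripper_force': 0.0, 'grip_width': 0.08525123352250974}
0.0187
```

View pics/top1.png

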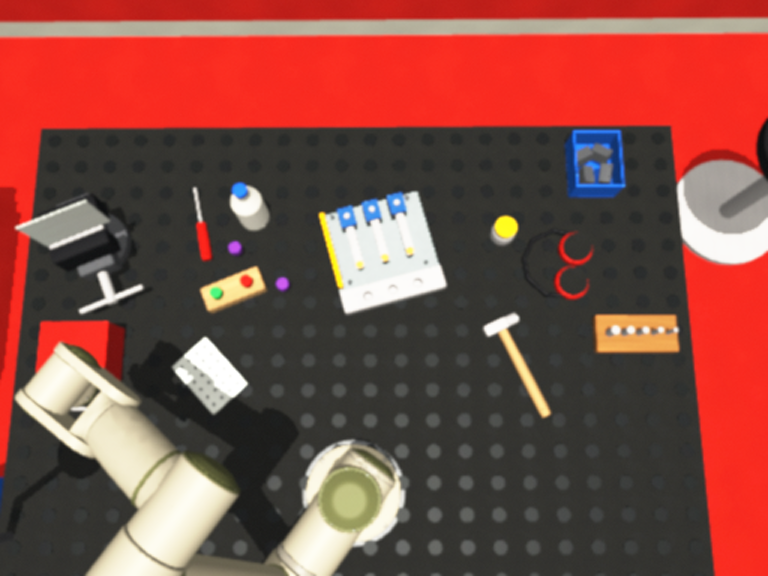

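View pics/scene1.png

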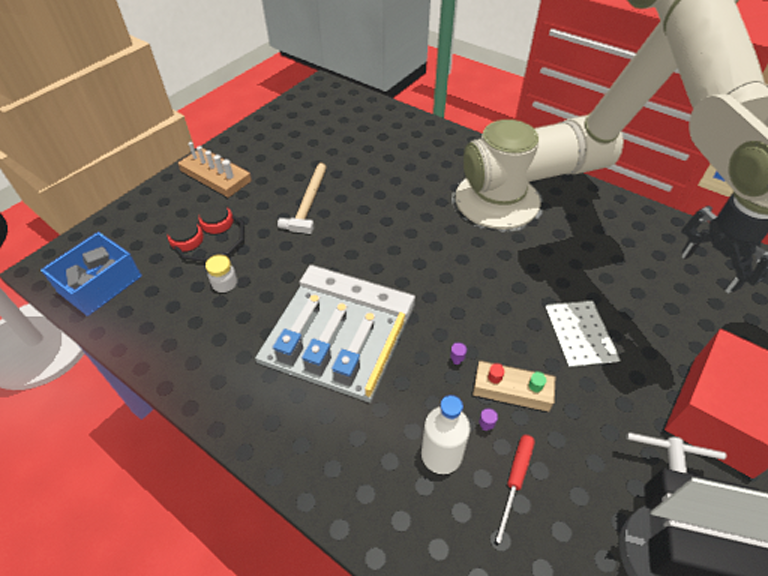

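Top view (1.5x pixels): the fixture is centred near (385,250), with the yellow bar on its left. Pads are near (360,265), (385,258) and (409,251), the red plug near (247,281), the green at (216,293). In the scene view the red plug is at (496,373) and the pads at (370,317), (342,307) and (314,299). Next I measure these with masks.

Run:
```python
from h import *
T=np.load('top.npy',allow_pickle=True).item();S=np.load('scene.npy',allow_pickle=True).item()
def blobs(d,lo,hi,box,mn=4):
    hsv=cv2.cvtColor(d['img'],cv2.COLOR_RGB2HSV); m=cv2.inRange(hsv,lo,hi)
    x0,y0,x1,y1=[int(b/1.5) for b in box]; k=np.zeros_like(m);k[y0:y1,x0:x1]=255
    n,l,s,c=cv2.connectedComponentsWithStats(m&k)
    return [(c[i].round(1),s[i,4]) for i in range(1,n) if s[i,4]>=mn]
yl=((15,70,100),(35,255,255)); bl=((100,120,80),(125,255,255))
print('pads T',blobs(T,*yl,(310,200,450,300))); print('pads S',blobs(S,*yl,(250,280,415,400)))
print('blue T',blobs(T,*bl,(310,180,450,300))); print('blue S',blobs(S,*bl,(250,280,415,400)))
rd=((0,170,60),(6,255,255))
rT=blobs(T,*rd,(205,265,270,310));rS=blobs(S,*rd,(470,350,560,410));print(rT,rS)
bT=blobs(T,*bl,(310,180,450,300));bS=sorted(blobs(S,*bl,(250,280,415,400)),key=lambda a:-a[0][0])
P=[]
pT=sorted([b for b in blobs(T,*yl,(310,200,450,300)) if b[1]<60],key=lambda b:b[0][0])
pS=sorted([b for b in blobs(S,*yl,(250,280,415,400)) if b[1]<100],key=lambda b:-b[0][0])
for n,a,b in(('pad',pT,pS),('red',rT,rS),('blue',sorted(bT,key=lambda b:b[0][0]),bS)):
    for p,q in zip(a,b):
        print(n,cross([ray(T,*p[0]),ray(S,*q[0])]).round(4),'depthT',dep(T,*p[0]).round(4),'S',dep(S,*q[0]).round(4))
```

```text
pads T [(array([220. , 166.6]), np.int32(257)), (array([272.7, 166.9]), np.int32(17)), (array([256.3, 171.8]), np.int32(18)), (array([239.6, 176.1]), np.int32(17))]
pads S [(array([209.1, 198.4]), np.int32(19)), (array([227.3, 204.4]), np.int32(18)), (array([246. , 210.5]), np.int32(20)), (array([256. , 236.2]), np.int32(344))]
blue T [(array([263.5, 134.5]), np.int32(119)), (array([247., 139.]), np.int32(118)), (array([230.4, 143.7]), np.int32(114))]
blue S [(array([191.1, 228.2]), np.int32(152)), (array([210.4, 234.6]), np.int32(159)), (array([230.2, 241.8]), np.int32(170))]
[(array([164., 187.]), np.int32(41))] [(array([329.5, 251.2]), np.int32(41))]
pad [ 0.5496 -0.0166  0.0564] depthT [ 0.5478 -0.0158  0.0611] S [ 0.5507 -0.0171  0.0574]
pad [ 0.566  -0.0794  0.0572] depthT [ 0.5637 -0.078   0.0624] S [ 0.5685 -0.0791  0.0604]
pad [ 0.5839 -0.1409  0.0608] depthT [ 0.5795 -0.1389  0.0727] S [ 0.5851 -0.1422  0.0614]
red [0.5129 0.2675 0.0396] depthT [0.5075 0.2645 0.0606] S [0.5266 0.2696 0.0614]
blue [0.6735 0.0187 0.0643] depthT [0.6692 0.0185 0.0763] S [0.6764 0.0208 0.0704]
blue [ 0.6905 -0.0438  0.0675] depthT [ 0.6845 -0.0438  0.0844] S [ 0.6936 -0.0406  0.0744]
blue [ 0.708  -0.1061  0.0677] depthT [ 0.705  -0.1057  0.0755] S [ 0.7116 -0.1014  0.0764]
```

Request:
drive_tool(series=[[[-0.346,-0.122,-0.03],-39.5,0.0],[[-0.346,-0.122,-0.03],-39.5,0.0],[[-0.346,-0.122,-0.03],-39.5,0.0],[[-0.346,-0.122,-0.03],-39.5,0.0],[[-0.346,-0.122,-0.03],-39.5,0.0],[[-0.346,-0.122,-0.03],-39.5,0.0],[[-0.346,-0.122,-0.03],-39.5,0.0],[[-0.346,-0.122,-0.03],-39.5,0.0],[[-0.346,-0.122,-0.03],-39.5,0.0],[[-0.346,-0.122,-0.03],-39.5,0.0]])

```text
time_s: 1.1
position: [0.4904, 0.2497, 0.2608]
tool_rot: [[-0.964, -0.266, -0.001], [-0.266, 0.964, -0.0], [0.001, 0.0, -1.0]]
ft_force: [-0.1, -0.4, 1.0]
grip_width: -0.0004
gripper_force: 0.0
```

Run:
```python
from h import *
d=grab('wrist'); save(d,'w1.png'); np.save('w1.npy',d,allow_pickle=True)
print(-d['R'].T@d['t'],d['R'][2],d['camera_matrix'][0,0]); o=env.observe(); print(o['position'],o['tool_rot'].round(4),o['time_s'],o['ft_force'],o['q'])
print('T frame ray', onz(d,256,192,0))
```

```text
[0.41555027 0.22945117 0.40290442] [ 0.28890956  0.08067535 -0.95395113] 268.4295268201682
[0.48967417 0.25044678 0.26089948] [[-9.637e-01 -2.672e-01 -1.200e-03]
 [-2.672e-01  9.637e-01 -0.000e+00]
 [ 1.200e-03  3.000e-04 -1.000e+00]] 1.15 [-0.36743059 -0.39638134  0.64640331] [ 1.47444192e+01  2.07414807e+01  7.10621576e+01  1.64459299e-02
  8.82651582e+01 -9.07512202e+01]
T frame ray [0.54479006 0.2683844  0.        ]
```

View pics/w1.png

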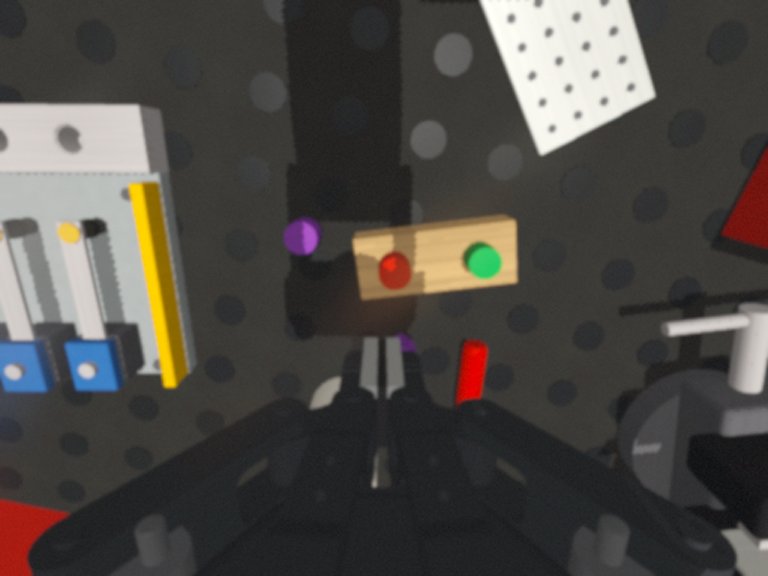

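The wrist view shows the red head near (395,270) on the holder, the green at (485,261) and a purple look-alike at (302,237). Pad 1 is at (68,232) and hole 1 at (69,138). I'll go over the fixture for a second wrist view.

Request:
drive_tool(series=[[[0.044,-0.31,0.02],0,0.0],[[0.044,-0.31,0.02],0,0.0],[[0.044,-0.31,0.02],0,0.0],[[0.044,-0.31,0.02],0,0.0],[[0.044,-0.31,0.02],0,0.0],[[0.044,-0.31,0.02],0,0.0],[[0.044,-0.31,0.02],0,0.0],[[0.044,-0.31,0.02],0,0.0]])

```text
time_s: 1.95
position: [0.5305, -0.0605, 0.241]
tool_rot: [[-0.964, -0.266, -0.001], [-0.266, 0.964, 0.0], [0.001, 0.001, -1.0]]
ft_force: [0.9, -0.1, 0.1]
grip_width: -0.0001
gripper_force: 0.0
```

Run:
```python
from h import *
d=grab('wrist'); save(d,'w2.png'); np.save('w2.npy',d,allow_pickle=True)
o=env.observe(); print(o['position'],o['time_s'],o['ft_force'])
```

```text
[ 0.53034742 -0.05914022  0.24120305] 2.0 [0.27551251 0.04274608 0.32797619]
```

View pics/w2.png

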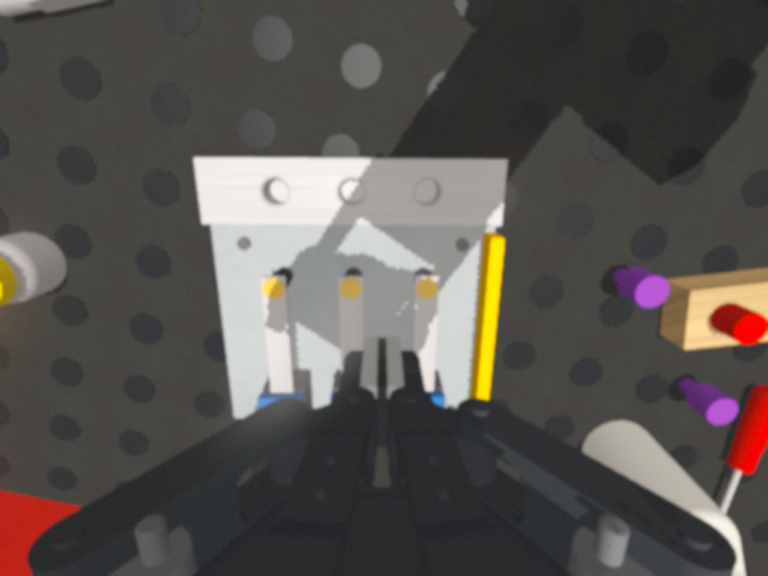

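Pads sit at (274,288), (350,288) and (428,288), in 1.5x pixels, and holes at (276,190), (351,190) and (427,190). The tool is square to the fixture.

Run:
```python
from h import *
L=lambda f:np.load(f,allow_pickle=True).item()
T,S,A,B=L('top.npy'),L('scene.npy'),L('w1.npy'),L('w2.npy')
def blob(d,lo,hi,c,r):
    hsv=cv2.cvtColor(d['img'],cv2.COLOR_RGB2HSV);m=cv2.inRange(hsv,lo,hi)
    x,y=c[0]/1.5,c[1]/1.5;k=np.zeros_like(m);k[int(y-r):int(y+r),int(x-r):int(x+r)]=1
    M=cv2.moments(m*k,True); return (M['m10']/M['m00'],M['m01']/M['m00']),M['m00']
yl=((15,70,60),(35,255,255))
pT=[(239.6,176.1),(256.3,171.8),(272.7,166.9)];pS=[(246,210.5),(227.3,204.4),(209.1,198.4)]
for i,c in enumerate([(428,288),(350,288),(274,288)]):
    p,n=blob(B,*yl,c,11); print('pad',i+1,p,n,'TSW',cross([ray(T,*pT[i]),ray(S,*pS[i]),ray(B,*p)]).round(4),'SW',cross([ray(S,*pS[i]),ray(B,*p)]).round(4),'on.06',onz(B,*p,.06).round(4),'depth',dep(B,*p).round(4))
p,n=blob(A,*yl,(68,232),11);q,_=blob(B,*yl,(428,288),11);print('pad1 w1w2',p,cross([ray(A,*p),ray(B,*q)]).round(4))
g=cv2.cvtColor(B['img'],cv2.COLOR_RGB2GRAY)
for i,c in enumerate([(427,190),(351,190),(276,190)]):
    x,y=c[0]/1.5,c[1]/1.5; print('hole',i+1,onz(B,x,y,.035).round(4),'depth around',[float(dep(B,x+dx,y+dy)[2].round(4)) for dx,dy in((0,-14),(14,0),(-14,0))])
print('hole1 w1w2',cross([ray(A,69/1.5,138/1.5),ray(B,427/1.5,190/1.5)]).round(4))
rd=((0,150,40),(8,255,255));gr=((45,120,40),(80,255,255))
# head top-face via all-colour masks
for nm,col,ca,ct,cs in(('red',rd,(395,270),(247,281),(496,373)),('green',gr,(485,261),(216,293),(538,382))):
    a,_=blob(A,*col,ca,16);t,_=blob(T,*col,ct,9);s,_=blob(S,*col,cs,14)
    print(nm,a,'AS',cross([ray(A,*a),ray(S,*s)]).round(4),'AT',cross([ray(A,*a),ray(T,*t)]).round(4),'ATS',cross([ray(A,*a),ray(T,*t),ray(S,*s)]).round(4),'depthA',dep(A,*a).round(4))
for u,v in((365,240),(365,290),(435,235),(505,270)): print('holder top',dep(A,u/1.5,v/1.5).round(4))
```

```text
pad 1 (284.24183006535947, 191.94771241830065) 153.0 TSW [ 0.55   -0.0157  0.0579] SW [ 0.5508 -0.0155  0.0588] on.06 [ 0.5498 -0.0149  0.06  ] depth [ 0.5505 -0.0144  0.0577]
pad 2 (233.2962962962963, 192.0) 162.0 TSW [ 0.5666 -0.0784  0.0587] SW [ 0.5678 -0.0782  0.0599] on.06 [ 0.567  -0.0772  0.06  ] depth [ 0.5666 -0.0772  0.0613]
pad 3 (181.9467455621302, 191.94082840236686) 169.0 TSW [ 0.5839 -0.1405  0.0609] SW [ 0.5845 -0.1411  0.061 ] on.06 [ 0.5842 -0.14    0.06  ] depth [ 0.5834 -0.1396  0.062 ]
pad1 w1w2 (45.529761904761905, 154.95238095238096) [ 0.5502 -0.0144  0.0574]
hole 1 [ 0.4735 -0.0353  0.035 ] depth around [0.0347, 0.0345, 0.0342]
hole 2 [ 0.4905 -0.0973  0.035 ] depth around [0.0341, 0.0351, 0.0344]
hole 3 [ 0.5074 -0.1585  0.035 ] depth around [0.0346, 0.034, 0.0346]
hole1 w1w2 [ 0.4741 -0.0349  0.0323]
red (262.75961538461536, 180.36057692307693) AS [0.5104 0.2668 0.0502] AT [0.5103 0.268  0.0486] ATS [0.5102 0.2671 0.0501] depthA [0.5066 0.2665 0.0633]
green (321.4633027522936, 173.55504587155963) AS [0.4826 0.343  0.04  ] AT [0.4744 0.3331 0.0777] ATS [0.4824 0.3428 0.0396] depthA [0.4773 0.3378 0.0638]
holder top [0.493  0.2354 0.0349]
holder top [0.5403 0.2479 0.0351]
holder top [0.4713 0.2967 0.0349]
holder top [0.4857 0.371  0.0352]
```

Heights and spacings agree with the drawing: pads 58 to 61 mm, strip 35 mm, red head middle about 50 mm. Now I approach pad 1.

Request:
drive_tool(series=[[[-0.031,0.037,0.04],0,0.0],[[-0.031,0.037,0.09],0,0.0],[[-0.031,0.037,0.135],0,0.0],[[-0.031,0.037,0.165],0,0.0],[[-0.031,0.037,0.172],0,0.0],[[-0.031,0.037,0.172],0,0.0],[[-0.031,0.037,0.172],0,0.0]])

```text
time_s: 2.7
position: [0.5516, -0.0156, 0.0714]
tool_rot: [[-0.963, -0.268, 0.003], [-0.268, 0.963, -0.001], [-0.003, -0.002, -1.0]]
ft_force: [-0.9, 0.4, -0.5]
grip_width: 0.0002
gripper_force: 0.0
```

Request:
drive_tool(series=[[[0.001,0,0.008],0,0.0],[[0.001,0,0.012],0,0.0],[[0.001,0,0.016],0,0.0],[[0.001,0,0.018],0,0.0],[[0.001,0,0.018],0,0.0],[[0.001,0,0.018],0,0.0],[[0.001,0,0.018],0,0.0]])

```text
time_s: 3.4
position: [0.55, -0.0165, 0.0516]
tool_rot: [[-0.964, -0.267, 0.001], [-0.267, 0.964, -0.0], [-0.001, -0.0, -1.0]]
ft_force: [1.7, 0.6, 3.8]
grip_width: -0.0002
gripper_force: 1.5
```

Request:
drive_tool(series=[[[0,0,0.001],0,0.0],[[0,0,0.002],0,0.0],[[0,0,0.002],0,0.0],[[0,0,0.002],0,0.0],[[0,0,0.002],0,0.0]])

```text
time_s: 3.9
position: [0.5498, -0.0166, 0.0494]
tool_rot: [[-0.964, -0.267, 0.0], [-0.267, 0.964, -0.0], [-0.0, -0.0, -1.0]]
ft_force: [3.1, 0.9, 4.8]
grip_width: 0.0001
gripper_force: 1.9
```

Request:
drive_tool(series=[[[0,0,0.001],0,0.0],[[0,0,0.0015],0,0.0],[[0,0,0.0015],0,0.0],[[0,0,0.0015],0,0.0],[[0,0,0.0015],0,0.0]])

```text
time_s: 4.4
position: [0.5497, -0.0166, 0.0479]
tool_rot: [[-0.964, -0.267, 0.0], [-0.267, 0.964, -0.0], [-0.0, -0.0, -1.0]]
ft_force: [2.3, 0.1, 4.0]
grip_width: -0.0
gripper_force: 2.1
```

Request:
drive_tool(series=[[[0,0,0.0005],0,0.0],[[0,0,0.001],0,0.0],[[0,0,0.001],0,0.0],[[0,0,0.001],0,0.0]])

```text
time_s: 4.8
position: [0.5498, -0.0166, 0.0475]
tool_rot: [[-0.964, -0.267, 0.001], [-0.267, 0.964, -0.0], [-0.001, -0.001, -1.0]]
ft_force: [1.1, 0.7, 10.2]
grip_width: -0.0003
gripper_force: 5.1
```

Request:
drive_tool(series=[[[0,0,0.0004],0,0.0],[[0,0,0.0004],0,0.0],[[0,0,0.0004],0,0.0]])

```text
time_s: 5.1
position: [0.5499, -0.0166, 0.0474]
tool_rot: [[-0.964, -0.267, 0.001], [-0.267, 0.964, -0.0], [-0.001, -0.001, -1.0]]
ft_force: [0.7, 2.0, 13.4]
grip_width: 0.0
gripper_force: 6.5
```

Request:
drive_tool(series=[[[0,0,-0.004],0,0.0],[[0,0,-0.004],0,0.0],[[0,0,-0.004],0,0.0],[[0,0,-0.004],0,0.0]])

```text
time_s: 5.5
position: [0.5495, -0.0166, 0.0502]
tool_rot: [[-0.964, -0.267, -0.0], [-0.267, 0.964, -0.0], [0.0, 0.0, -1.0]]
ft_force: [2.2, 0.4, 4.1]
grip_width: -0.0002
gripper_force: 1.7
```

Spring 1 hits its stop at about z 0.0478, with roughly 4.3 N just before it. Now spring 2.

Request:
drive_tool(series=[[[0,0,-0.022],0,0.0],[[0,-0.01,-0.025],0,0.0],[[0,-0.05,-0.025],0,0.0],[[0,-0.064,-0.025],0,0.0],[[0,-0.064,-0.02],0,0.0],[[0,-0.064,-0.014],0,0.0],[[0,-0.064,-0.01],0,0.0],[[0,-0.064,-0.005],0,0.0],[[0,-0.064,-0.002],0,0.0],[[0,-0.064,0],0,0.0],[[0,-0.064,0],0,0.0],[[0,-0.064,0],0,0.0]])

```text
time_s: 6.7
position: [0.5664, -0.0773, 0.0509]
tool_rot: [[-0.963, -0.268, -0.0], [-0.268, 0.963, 0.0], [0.0, 0.0, -1.0]]
ft_force: [-2.4, 1.1, 9.1]
grip_width: -0.0
gripper_force: 4.6
```

Request:
drive_tool(series=[[[0,0,0.0005],0,0.0],[[0,0,0.001],0,0.0],[[0,0,0.001],0,0.0],[[0,0,0.001],0,0.0]])

```text
time_s: 7.1
position: [0.5665, -0.0773, 0.0504]
tool_rot: [[-0.963, -0.268, 0.0], [-0.268, 0.963, 0.0], [-0.0, 0.0, -1.0]]
ft_force: [-4.8, 0.7, 13.1]
grip_width: -0.0001
gripper_force: 6.6
```

Request:
drive_tool(series=[[[0,0,0.0003],0,0.0],[[0,0,0.0003],0,0.0],[[0,0,0.0003],0,0.0]])

```text
time_s: 7.4
position: [0.5665, -0.0773, 0.0503]
tool_rot: [[-0.963, -0.268, 0.0], [-0.268, 0.963, -0.0], [-0.0, -0.0, -1.0]]
ft_force: [-5.4, 1.3, 15.1]
grip_width: -0.0
gripper_force: 7.6
```

Request:
drive_tool(series=[[[0,0,-0.002],0,0.0],[[0,0,-0.003],0,0.0],[[0,0,-0.003],0,0.0],[[0,0,-0.003],0,0.0]])

```text
time_s: 7.8
position: [0.5663, -0.0773, 0.0525]
tool_rot: [[-0.963, -0.268, -0.001], [-0.268, 0.963, 0.0], [0.001, 0.0, -1.0]]
ft_force: [-3.3, 1.1, 8.5]
grip_width: -0.0004
gripper_force: 4.0
```

Request:
drive_tool(series=[[[0,0,-0.003],0,0.0],[[0,0,-0.004],0,0.0],[[0,0,-0.004],0,0.0],[[0,0,-0.004],0,0.0]])

```text
time_s: 8.2
position: [0.5661, -0.0774, 0.0561]
tool_rot: [[-0.963, -0.268, -0.001], [-0.268, 0.963, 0.001], [0.001, 0.001, -1.0]]
ft_force: [-3.6, 0.5, 4.7]
grip_width: -0.0
gripper_force: 2.6
```

Spring 2 is sound: about 0.8 N/mm and roughly 9 N at its stop. Now spring 3.

Request:
drive_tool(series=[[[0,0,-0.017],0,0.0],[[0,-0.01,-0.02],0,0.0],[[0,-0.05,-0.02],0,0.0],[[0,-0.065,-0.02],0,0.0],[[0,-0.065,-0.015],0,0.0],[[0,-0.065,-0.01],0,0.0],[[0,-0.065,-0.005],0,0.0],[[0,-0.065,0],0,0.0],[[0,-0.065,0.001],0,0.0],[[0,-0.065,0.001],0,0.0],[[0,-0.065,0.001],0,0.0]])

```text
time_s: 9.3
position: [0.5839, -0.1402, 0.0555]
tool_rot: [[-0.963, -0.268, -0.0], [-0.268, 0.963, 0.0], [0.0, 0.0, -1.0]]
ft_force: [-2.1, 0.9, 5.2]
grip_width: -0.0002
gripper_force: 3.0
```

Request:
drive_tool(series=[[[0,0,0.001],0,0.0],[[0,0,0.002],0,0.0],[[0,0,0.002],0,0.0],[[0,0,0.002],0,0.0]])

```text
time_s: 9.7
position: [0.584, -0.1402, 0.0537]
tool_rot: [[-0.963, -0.268, 0.0], [-0.268, 0.963, 0.0], [-0.0, 0.0, -1.0]]
ft_force: [-2.6, 1.0, 6.4]
grip_width: -0.0001
gripper_force: 3.6
```

Request:
drive_tool(series=[[[0,0,0.0005],0,0.0],[[0,0,0.001],0,0.0],[[0,0,0.001],0,0.0],[[0,0,0.001],0,0.0]])

```text
time_s: 10.1
position: [0.5841, -0.1402, 0.0528]
tool_rot: [[-0.963, -0.268, 0.0], [-0.268, 0.963, 0.0], [-0.0, -0.0, -1.0]]
ft_force: [-2.6, -0.2, 6.7]
grip_width: 0.0001
gripper_force: 4.0
```

Sound as well (about 0.75 N/mm). I keep going to its stop.

Request:
drive_tool(series=[[[0,0,0.0005],0,0.0],[[0,0,0.001],0,0.0],[[0,0,0.001],0,0.0],[[0,0,0.001],0,0.0]])

```text
time_s: 10.5
position: [0.5842, -0.1402, 0.0519]
tool_rot: [[-0.963, -0.268, 0.001], [-0.268, 0.963, -0.0], [-0.001, -0.0, -1.0]]
ft_force: [-2.2, 1.6, 8.6]
grip_width: -0.0001
gripper_force: 4.3
```

Request:
drive_tool(series=[[[0,0,0.0004],0,0.0],[[0,0,0.0004],0,0.0],[[0,0,0.0004],0,0.0]])

```text
time_s: 10.8
position: [0.5842, -0.1401, 0.0516]
tool_rot: [[-0.963, -0.268, 0.001], [-0.268, 0.963, -0.0], [-0.001, -0.0, -1.0]]
ft_force: [-3.0, 1.2, 8.5]
grip_width: 0.0
gripper_force: 4.4
```

Request:
drive_tool(series=[[[0,0,0.0006],0,0.0],[[0,0,0.0006],0,0.0],[[0,0,0.0006],0,0.0]])

```text
time_s: 11.1
position: [0.5842, -0.1402, 0.0514]
tool_rot: [[-0.963, -0.268, 0.001], [-0.268, 0.963, -0.0], [-0.001, -0.0, -1.0]]
ft_force: [-3.7, 0.3, 12.0]
grip_width: 0.0
gripper_force: 6.3
```

Request:
drive_tool(series=[[[0,0,0.0004],0,0.0],[[0,0,0.0004],0,0.0],[[0,0,0.0004],0,0.0]])

```text
time_s: 11.4
position: [0.5843, -0.1402, 0.0513]
tool_rot: [[-0.963, -0.268, 0.001], [-0.268, 0.963, -0.0], [-0.001, -0.001, -1.0]]
ft_force: [-5.0, 1.4, 14.4]
grip_width: -0.0
gripper_force: 7.5
```

Spring 3 is sound, with about 8.5 N at the stop, so spring 1 is the soft one and hole 1 is the target. Next I fetch the red plug.

Request:
drive_tool(series=[[[0,0,-0.05],0,0.0],[[0,0,-0.1],0,0.0],[[-0.006,0.05,-0.13],0,0.0],[[-0.006,0.408,-0.13],0,0.052],[[-0.006,0.408,-0.13],0,0.052],[[-0.006,0.408,-0.13],0,0.052],[[-0.006,0.408,-0.13],0,0.052],[[-0.006,0.408,-0.13],0,0.052],[[-0.006,0.408,-0.13],0,0.052],[[-0.006,0.408,-0.13],0,0.052],[[-0.006,0.408,-0.13],0,0.052],[[-0.006,0.408,-0.13],0,0.052],[[-0.006,0.408,-0.13],0,0.052]])

```text
time_s: 12.7
position: [0.4808, 0.2536, 0.1795]
tool_rot: [[-0.963, -0.268, -0.0], [-0.268, 0.963, -0.0], [0.0, -0.0, -1.0]]
ft_force: [-0.0, -0.7, 0.1]
grip_width: 0.052
gripper_force: 0.0
```

Run:
```python
from h import *
d=grab('wrist'); save(d,'w3.png'); np.save('w3.npy',d,allow_pickle=True)
o=env.observe(); print(o['position'],o['tool_rot'].round(3),o['time_s'])
L=lambda f:np.load(f,allow_pickle=True).item()
A,B,S,T=L('w1.npy'),L('w2.npy'),L('scene.npy'),L('top.npy')
print('purple1',onz(A,302/1.5,237/1.5,.03),'purpleS',[onz(S,u/1.5,v/1.5,.045).round(3) for u,v in((459,348),(488,415))],'spray',onz(T,238/1.5,188/1.5,.2))
hsv=cv2.cvtColor(d['img'],cv2.COLOR_RGB2HSV);m=cv2.inRange(hsv,(0,150,40),(8,255,255))
n,l,s,c=cv2.connectedComponentsWithStats(m)
for i in range(1,n):
    if s[i,4]>100: print(c[i],s[i],dep(d,*c[i]).round(4))
```

```text
[0.48110597 0.2530535  0.17953656] [[-0.964 -0.267 -0.   ]
 [-0.267  0.964 -0.   ]
 [ 0.    -0.    -1.   ]] 12.75
purple1 [0.50690857 0.17777711 0.03      ] purpleS [array([0.5  , 0.176, 0.045]), array([0.596, 0.297, 0.045])] spray [0.69652013 0.26308433 0.2       ]
[259.01909959 208.31241473] [246 192  27  33 733] [0.5058 0.2662 0.0622]
```

View pics/w3.png

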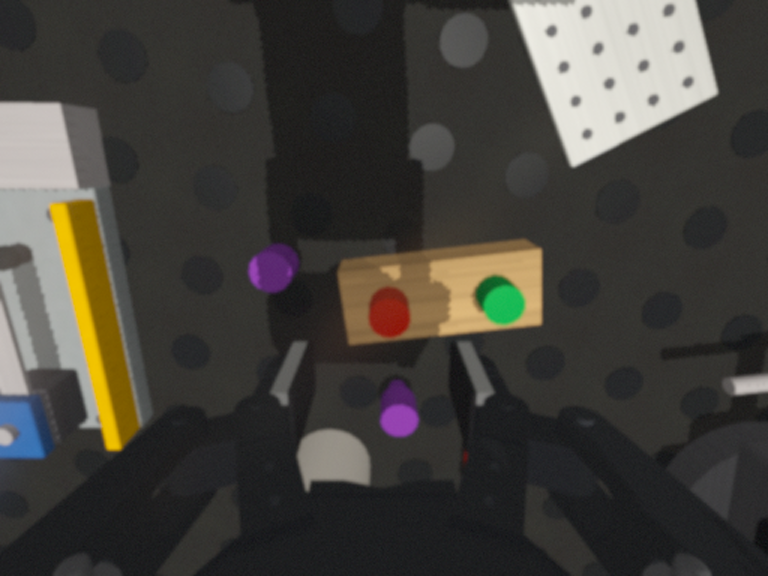

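The close view shows the red head at (390,313), in 1.5x pixels, with its near side visible. Its top disc is the lower part of the blob. The green head at (502,300) and the purple parts are clear of the fingers.

Run:
```python
from h import *
d=np.load('w3.npy',allow_pickle=True).item();A=np.load('w1.npy',allow_pickle=True).item()
c=onz(d,259.5,212.3,.063);print('topdisc',c)
L,_=[onz(d,u,212,.063) for u in(246,273)],0;print('diam',np.linalg.norm(L[0]-L[1]),'far edge',onz(d,259.5,225,.063))
hsv=cv2.cvtColor(d['img'],cv2.COLOR_RGB2HSV);h2=cv2.cvtColor(A['img'],cv2.COLOR_RGB2HSV)
f=lambda h:cv2.moments(cv2.inRange(h,(0,150,40),(8,255,255))[150:250,230:300],True)
q=[(m['m10']/m['m00']+230,m['m01']/m['m00']+150) for m in(f(hsv),f(h2))]
mid=cross([ray(d,*q[0]),ray(A,*q[1])]);print('blob mid 2 views',mid)
o=env.observe();R=np.array(o['tool_rot'])
for p in(c,): print('shift',R.T@(np.r_[p[:2],.038]-o['position']))
```

```text
topdisc [0.50960648 0.26782401 0.063     ]
diam 0.028096742013090113 far edge [0.52356571 0.27178614 0.063     ]
blob mid 2 views [0.50949129 0.2675927  0.05244507]
shift [-0.03144855  0.00667645  0.14152547]
```

Request:
drive_tool(series=[[[-0.0315,0.0067,0.04],0,0.052],[[-0.0315,0.0067,0.07],0,0.052],[[-0.0315,0.0067,0.07],0,0.052],[[-0.0315,0.0067,0.1],0,0.052],[[-0.0315,0.0067,0.13],0,0.052],[[-0.0315,0.0067,0.14],0,0.052],[[-0.0315,0.0067,0.14],0,0.052],[[-0.0315,0.0067,0.14],0,0.052]], newtons=30)

```text
time_s: 13.55
position: [0.5104, 0.2687, 0.0415]
tool_rot: [[-0.964, -0.267, 0.002], [-0.267, 0.964, 0.001], [-0.002, 0.0, -1.0]]
ft_force: [0.2, 0.9, 0.8]
grip_width: 0.0519
gripper_force: 0.0
```

Request:
drive_tool(series=[[[0,0,0.001],0,0.02],[[0,0,0.001],0,0.02],[[0,0,0.001],0,0.02],[[0,0,0.001],0,0.02],[[0,0,0.001],0,0.02],[[0,0,0.001],0,0.02]], newtons=30)

```text
time_s: 14.15
position: [0.51, 0.2689, 0.0401]
tool_rot: [[-0.964, -0.267, 0.002], [-0.267, 0.964, 0.0], [-0.002, -0.0, -1.0]]
ft_force: [-0.9, -0.7, 6.0]
grip_width: 0.0276
gripper_force: 29.3
```

Request:
drive_tool(series=[[[0,0,-0.01],0,0.02],[[0,0,-0.04],0,0.02],[[0,0,-0.08],0,0.02],[[0,0,-0.1],0,0.02],[[0,0,-0.1],0,0.02],[[0,0,-0.1],0,0.02]])

```text
time_s: 14.75
position: [0.5091, 0.2688, 0.1389]
tool_rot: [[-0.964, -0.267, 0.0], [-0.267, 0.964, 0.0], [-0.0, 0.0, -1.0]]
ft_force: [-0.4, -0.3, 0.1]
grip_width: 0.0272
gripper_force: 29.7
```

Run:
```python
from h import *
d=grab('wrist'); save(d,'w4.png',(170,130,350,330),3); np.save('w4.npy',d,allow_pickle=True)
s=grab('scene'); np.save('s4.npy',s,allow_pickle=True); save(s,'s4.png',(290,170,400,290),4)
a=cv2.imread('pics/w4.png');b=cv2.imread('pics/s4.png');h=min(a.shape[0],b.shape[0],600);r=lambda i:cv2.resize(i,(400,480));cv2.imwrite('pics/c4.png',np.hstack([r(a),r(b)]))
o=env.observe(); print(o['position'],o['ft_force'],o['grip_width'],o['gripper_force'])
```

```text
[0.50876177 0.26862087 0.13768348] [ 0.52347685  0.50868916 -0.91456841] 0.02734063519496693 29.696354269981384
```

View pics/c4.png

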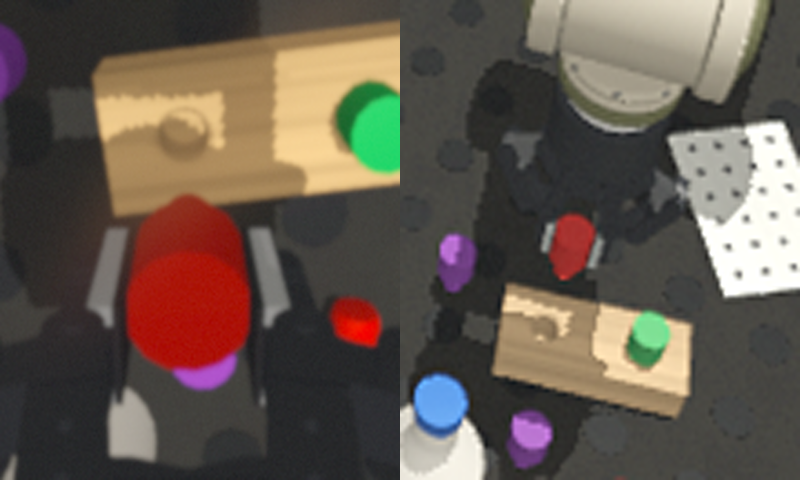

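The plug is held, the holder hole is empty, and the plug looks upright. I carry it to hole 1.

Request:
drive_tool(series=[[[0.113,-0.284,0.0],0,0.02],[[0.113,-0.284,0.0],0,0.02],[[0.113,-0.284,0.0],0,0.02],[[0.113,-0.284,0.0],0,0.02],[[0.113,-0.284,0.0],0,0.02],[[0.113,-0.284,0.0],0,0.02],[[0.113,-0.284,0.0],0,0.02],[[0.113,-0.284,0.0],0,0.02],[[0.113,-0.284,0.0],0,0.02],[[0.113,-0.284,0.0],0,0.02]])

```text
time_s: 15.85
position: [0.4763, -0.0337, 0.1384]
tool_rot: [[-0.963, -0.269, -0.001], [-0.269, 0.963, 0.0], [0.001, 0.001, -1.0]]
ft_force: [0.7, 0.2, -0.1]
grip_width: 0.0282
gripper_force: 29.9
```

Run:
```python
from h import *
d=grab('wrist'); np.save('w5.npy',d,allow_pickle=True)
s=grab('scene'); np.save('s5.npy',s,allow_pickle=True)
o=env.observe(); P=np.array(o['position']);R=np.array(o['tool_rot']); print(P,o['time_s'],o['grip_width'])
def proj(c,p):
    q=c['R']@p+c['t'];q=c['camera_matrix']@q;return q[:2]/q[2]
print('expected bottom',proj(d,P-[0,0,.027]),'top',proj(d,P+[0,0,.023]), 'hole1', proj(d,np.array([.4755,-.0353,.035])))
print('scene exp bottom',proj(s,P-[0,0,.027]),'top',proj(s,P+[0,0,.023]))
def draw(c,f,box,k):
    c=dict(c);im=c['img'].copy()
    c['img']=im; save(c,f,box,k)
draw(d,'a.png',(180,90,330,270),2.667);draw(s,'b.png',(170,130,320,310),2.667)
cv2.imwrite('pics/c5.png',np.hstack([cv2.imread('pics/a.png'),cv2.imread('pics/b.png')]))
```

```text
[ 0.47643153 -0.0338504   0.13856767] 15.95 0.027357258948201083
expected bottom [253.21999412 220.8702073 ] top [253.01238802 262.16575765] hole1 [252.19131211 185.99807442]
scene exp bottom [255.4895766  182.78098127] top [255.41216931 172.14447071]
```

View pics/c5.png

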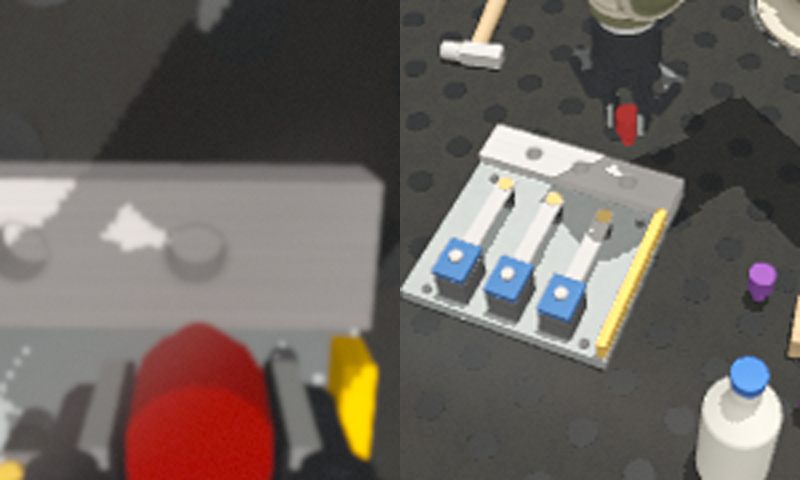

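The wrist crop shows hole 1's mouth centred near (196,252) and the plug's shank end near (200,322). The plug is upright and about in line with the hole. I compute the last correction.

Run:
```python
from h import *
d=np.load('w5.npy',allow_pickle=True).item();B=np.load('w2.npy',allow_pickle=True).item();S=np.load('s5.npy',allow_pickle=True).item()
R=np.array(env.observe()['tool_rot']);P=np.array(env.observe()['position'])
f=lambda u,v:(u/2.667+180,v/2.667+90)
h=onz(d,*f(196.5,252),.035)
print('hole',h,'scene',onz(S,(627-400)/2.667+170,182/2.667+130,.035),'width',np.linalg.norm(onz(d,*f(166,252),.035)-onz(d,*f(227,252),.035)))
print('shank bottom near edge at z',P[2]-.027, onz(d,*f(200,322),P[2]-.027), 'axis exp',P, 'head cols', [onz(d,*f(u,430),P[2]+.023) for u in(126,274)])
print('shift',R.T@(h-P))
```

```text
hole [ 0.47366135 -0.03433355  0.035     ] scene [ 0.47916456 -0.03385621  0.035     ] width 0.021868409730156864
shank bottom near edge at z 0.11156766665377718 [ 0.46887159 -0.0347038   0.11156767] axis exp [ 0.47643153 -0.0338504   0.13856767] head cols [array([ 0.4738119 , -0.04801292,  0.16156767]), array([ 0.46633994, -0.02114858,  0.16156767])]
shift [0.00276895 0.00025177 0.10356852]
```

Request:
drive_tool(series=[[[0.0014,0,0.03],0,0.02],[[0.0014,0,0.05],0,0.02],[[0.0014,0,0.065],0,0.02],[[0.0014,0,0.073],0,0.02],[[0.0014,0,0.077],0,0.02],[[0.0014,0,0.08],0,0.02],[[0.0014,0,0.082],0,0.02],[[0.0014,0,0.082],0,0.02]])

```text
time_s: 16.75
position: [0.4752, -0.0354, 0.0569]
tool_rot: [[-0.964, -0.267, 0.0], [-0.267, 0.964, -0.0], [-0.0, -0.0, -1.0]]
ft_force: [0.2, -0.8, -1.1]
grip_width: 0.0276
gripper_force: 29.9
```

Request:
drive_tool(series=[[[0,0,0.004],0,0.02],[[0,0,0.008],0,0.02],[[0,0,0.012],0,0.02],[[0,0,0.0145],0,0.02],[[0,0,0.0155],0,0.02],[[0,0,0.0155],0,0.02],[[0,0,0.0155],0,0.02]])

```text
time_s: 17.45
position: [0.4751, -0.0355, 0.0413]
tool_rot: [[-0.964, -0.267, 0.0], [-0.267, 0.964, -0.0], [-0.0, -0.0, -1.0]]
ft_force: [0.0, 0.1, -2.5]
grip_width: 0.0278
gripper_force: 29.9
```

Request:
drive_tool(series=[[[0,0,0.0008],0,0.02],[[0,0,0.0014],0,0.02],[[0,0,0.0014],0,0.02],[[0,0,0.0014],0,0.02]])

```text
time_s: 17.85
position: [0.4751, -0.0355, 0.0401]
tool_rot: [[-0.964, -0.267, 0.0], [-0.267, 0.964, -0.0], [-0.0, -0.0, -1.0]]
ft_force: [-1.7, -0.6, 5.0]
grip_width: 0.0282
gripper_force: 30.3
```

Request:
drive_tool(series=[[[0,0,0],0,0.034],[[0,0,-0.001],0,0.05],[[0,0,-0.001],0,0.05],[[0,0,-0.001],0,0.05],[[0,0,-0.001],0,0.05]])

```text
time_s: 18.35
position: [0.4751, -0.0354, 0.0408]
tool_rot: [[-0.964, -0.267, -0.0], [-0.267, 0.964, 0.0], [0.0, 0.0, -1.0]]
ft_force: [0.1, -0.1, -0.2]
grip_width: 0.05
gripper_force: 0.0
```

Request:
drive_tool(series=[[[0,0,-0.02],0,0.05],[[0,0,-0.05],0,0.05],[[0,0,-0.1],0,0.05],[[0.02,0,-0.14],0,0.05],[[0.02,0,-0.16],0,0.05],[[0.02,0,-0.16],0,0.05],[[0.02,0,-0.16],0,0.05]])

```text
time_s: 19.05
position: [0.4556, -0.0407, 0.2004]
tool_rot: [[-0.964, -0.267, -0.0], [-0.267, 0.964, 0.0], [0.0, 0.0, -1.0]]
ft_force: [-0.8, 0.4, -1.2]
grip_width: 0.05
gripper_force: 0.0
```

Run:
```python
from h import *
d=grab('wrist');s=grab('scene')
print(env.observe()['position'],env.observe()['time_s'])
save(d,'a6.png',(180,90,330,270),2.667);save(s,'b6.png',(170,130,320,310),2.667)
cv2.imwrite('pics/c6.png',np.hstack([cv2.imread('pics/a6.png'),cv2.imread('pics/b6.png')]))
for n,c in(('w',d),('s',s)):
    m=cv2.inRange(cv2.cvtColor(c['img'],cv2.COLOR_RGB2HSV),(0,150,40),(8,255,255));k,l,st,ce=cv2.connectedComponentsWithStats(m)
    for i in range(1,k):
        if 40<st[i,4]<2500:
            p=dep(c,*ce[i]); 
            if abs(p[0]-.475)<.03 and abs(p[1]+.035)<.03: print(n,ce[i],st[i],p, 'max z', max(dep(c,x,y)[2] for y,x in zip(*np.where(l==i)) ))
```

```text
[ 0.45539212 -0.04057626  0.19955697] 19.15
w [254.07815631 190.96192385] [243 178  23  27 499] [ 0.46991007 -0.03626397  0.06329797] max z 0.342444576012787
s [255.10666667 193.94666667] [252 189   8  11  75] [ 0.48203427 -0.03158329  0.06231801] max z 0.0654567089746837
```

View pics/c6.png

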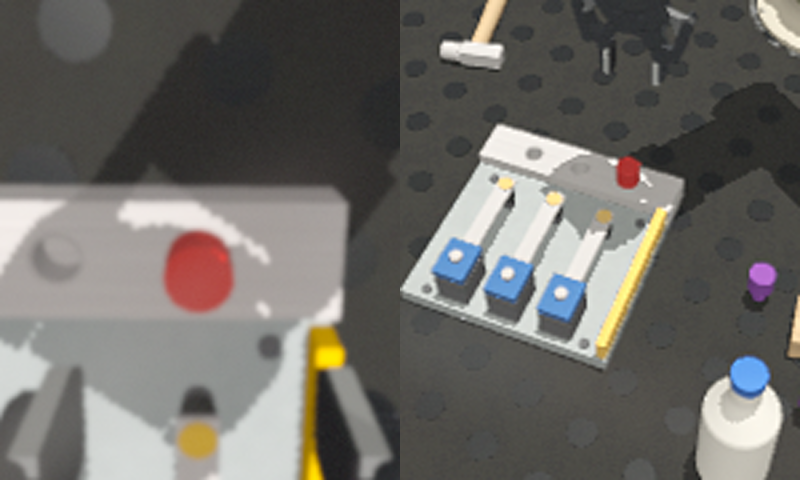

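The red plug stands upright in hole 1, at (628,172) in the scene crop. Its top is about 63 mm above the bench, which is fully home, and the gripper is clear. I hand in.

```bash
python3 -c "
from rig import env
print(env.close_job())"
```

```text
the job is handed in; nothing more can be done
None
```

Spring 1, beside the yellow bar, is the soft one (about 4–5 N to the stop, against roughly 9 N for springs 2 and 3), so the red plug now stands upright and fully home in hole 1, released, and the job is handed in.

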